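Hang a kitchen caddy on the rail and hold it against the sprung stop

ROBOT

A 6-joint arm with a two-finger parallel gripper is mounted at the origin on the work surface. World frame = base frame: x ahead of the robot, y to its left, z up, the work surface at z = 0. Lengths are in m, angles in rad, forces in N, time in s.
With the tool pointing down it reaches from about 0.35 to 0.975 m from the base axis. Payload 4.9 kg.
Tool frame: the origin (TCP) lies at the very end of the fingers, on their centre line; the grasp point (between the pads) lies manip.grip_point_offset behind it (manip.grip_point_offset is the distance from the TCP to the grasp point, in m); z points along the fingers, y is the line along which they close (so a half turn about z gives the same grasp; the last joint's range is limited). The gripper opens to 85 mm and grips with 20 to 120 N. Pads are 22 mm wide; open, the fingers measure 114 mm over their backs; the gripper's body (76 mm by 85 mm) begins 54 mm behind the grasp point. The pads swing forward as they close: fully open they stand 13 mm farther back than shut.
Start: joints at [-1.298, 0.053, 1.613, -0, 1.476, -0.119], TCP at [0.239, -0.578, 0.231] pointing down, gripper open.
Joint ranges: [-3.01, 3.01], [-1.01, 2.22], [0.06, 2.58], [-1.02, 4.17], [0.09, 2.62], [-3.14, 3.14]. Speed limits (rad/s): [2.57, 2.57, 3.14, 3.14, 3.14, 3.14].

INTERFACE

Orientations are given as a unit quaternion [w, x, y, z].
In Python, from plant import manip gives the robot as it stands.
- The arm moves only by the shell command python3 -m crank 'ROWS' [OPENING]. ROWS is JSON, a list of rows, each an object of numbers: "x", "y", "z": the shift along the tool's x, y, z in cm; "turn": the turn about the tool's z in rad. In form: [{"x": .., "y": .., "z": .., "turn": ..}, ...]. A call has 1 to 5 rows; each row shifts and turns the commanded pose from where the row before left it, along the tool's axes as they then stand; what a row does not reach is not made up. A row lasts 1/10 s, in which the tool goes at most 50 mm and 8.59 degrees, less where a joint would pass 70% of its speed; a pose out of reach is approached as far as the arm can. A call with a gripper value outside its range is refused whole. OPENING is the opening in per cent of the stroke, from 0 (shut) to 100 (fully open), set as the call begins (- or left out, the last holds). The fingers move at their own pace and stop on an object; the grip force is fixed at half the most. Time passes only in rows, so rows that do not move let the fingers close. It gives the time, the measured TCP pose, the force, the opening and the grip force at its end, in the units of the state.
- manip.state(): the state, without advancing time (a new reading comes with each control period).
- manip.grab_frame(name): name is "scene" or "side" or "wrist"; returns (picture, depth): 480x640x3 uint8, red, green, blue; 480x640 float32, m along the optical axis (not along the pixel's ray), 0 where there is no reading.
- manip.camera_model(name): a dict with "mtx" (3x3 intrinsics, pixels), "k1" (the pictures are not rectified: a ray, as slopes to the right and down, at radius r is drawn at 1 + k1 r^2 times it, then the intrinsics apply), "world_to_cam" (4x4, takes a point from world to camera coordinates). Camera axes: x right, y down, z forward; pixel columns grow to the right and rows downward; lengths in m; the calibration is good to about 2 mm. A picture is of the moment at which its call begins: read the wrist's pose just before it. camera_model takes no time and is no camera call; for the wrist camera it gives the pose at the moment of the call.
- manip.job_done(): hands the job in; it is judged then, once.
The state is a dict: "time": time; "joint_pos": joint angles; "joint_vel": joint speeds; "joint_efforts": joint torques, N m; "tool_pos": TCP position; "tool_rot": TCP orientation; "contact_force": force on the tool from outside, world axes, zero at the start; "ft_torque": the same for the moment, N m; "gripper_width": opening from 0.0 (shut) to 1.0 (fully open); "grasp_force": force on a finger pad.
Only numpy, scipy, OpenCV 4.12 (cv2) and the standard library are available. Lean on these libraries where they do the work, as an engineer would, in place of code of your own. Each camera call takes 0.05 s, during which the arm holds its last target. There are 200 camera calls.

TASK

Pick up the yellow caddy by its black handle, hook it over the top bar of the rail with its tray towards the robot, at least 5 cm short of the blue stop's plunger, and slide it along the bar, still hooked fully down and upright, until the end of its handle pushes the plunger in. Press steadily with about 10 N, so that the plunger's rod has gone into the housing as far as its green band, never pushing the plunger to the bottom of its travel; keep it so for at least two seconds and finish while still holding and pressing it there, as I shall then tighten the caddy's clamp screw. Leave the green caddy and everything else on the counter alone.

Things in the scene. Friction and masses are not known exactly. Their poses are not given: they have to be found in the camera images.
- caddy_grip (a point): Centre of the yellow caddy's black handle: an upright plate 12 mm thick (x), 80 long (y), 40 high (z), topmost part of the caddy (loose, standing, 171 mm tall, 0.25 to 0.5 kg). Caddy axes: z up, -x from handle to tray. The tray (80 along x, 100 along y, 40 high) has its centre 56 mm to -x and its underside 151 mm below this point. Pinch it across the 12 mm.
- caddy_hook (a point): Roof of the caddy's hook, mid-slot, 30 mm straight below caddy_grip, same axes. The slot, 28 mm wide along x, is open below and at its y ends: back plate (70 mm along y, down to the tray) on its -x side, a lip 22 mm deep, 50 mm along y, on its +x side; the roof is 10 mm thick. Hung on the bar, this point is 6 mm above the bar's axis.
- rail: Steel rail fixed on the counter; origin at counter level under the bar's middle. Top bar along the rail's y, 12 mm thick, axis 185 mm above the counter, free between posts at y = -245 and +245 mm; an 8 mm bar runs below it at 85 mm height. Its -x side faces the robot: a caddy hangs with its tray on that side, axes parallel to the rail's.
- stop: Blue sprung stop clamped on the top bar; origin on the bar's axis, axes as the rail's. Housing 36 x 50 x 62 mm: y -25 to +25, z -16 to +46 mm. Its plunger points to +y, 30 mm above the bar's axis. The caddy comes from the +y side and presses to -y: hung with its centre 115 mm to +y of this origin, its handle's end just touches the free plunger.
- pad (a point): Centre of the face of the plunger's round black pad (26 mm across), which the -y end of the caddy's handle pushes; 75 mm to +y of the stop's origin and 30 mm above it when free. Moves with the plunger.
- plunger (a joint): How far the plunger is pushed in (m): 0 free, 0.030 bottomed. The spring takes 0.6 N per mm from 0, so 10 N is 16.7 mm. A dark collar stands on the housing where the rod goes in: the rod showing next to the collar is white below 11 mm of push, green from 11 to 22 mm, red beyond.
- caddy_green: Green caddy with a wooden handle, same shape and size as the yellow one, origin under the centre of its tray. Leave it alone.
- oil: Green oil bottle, 60 mm wide, 190 mm tall, origin at its foot. Leave it alone.
- jar: Amber jar with a red cap, 64 mm wide, 90 mm tall, origin at its foot. Leave it alone.
- mug: Blue mug, 80 mm wide, 90 mm tall, origin at its foot. Leave it alone.
- tin: Tin can, 68 mm wide, 100 mm tall, origin at its foot. Leave it alone.
Things that resemble listed ones, but are neither listed nor needed, are in the scene too. What is meant by the part that bears caddy_grip is not pink, and is the larger of those in its own colour.

How it is judged:
On the way, in this order (a step that is already met when the one before it is completed fails the run):
1. the yellow caddy is hooked fully down over the bar, upright, its handle at least 40 mm clear of the plunger (x of caddy_hook in the frame of stop between -0.013 and 0.013 m and z of caddy_hook in the frame of stop between -0.001 and 0.014 m and angle between caddy_grip's own z axis and vertical below 0.17 rad and y of caddy_hook in the frame of stop between 0.155 and 0.45 m), for 0.2 s.
2. it slides along the bar, still hooked, up to the plunger without pressing it yet (x of caddy_hook in the frame of stop between -0.013 and 0.013 m and z of caddy_hook in the frame of stop between -0.001 and 0.014 m and angle between caddy_grip's own z axis and vertical below 0.17 rad and y of caddy_hook in the frame of stop between 0.112 and 0.145 m and contact force between caddy and stop below 2 N), for 0.02 s.
3. hooked and held in the gripper, it presses the plunger with 6 to 14 N for 2 s (x of caddy_hook in the frame of stop between -0.013 and 0.013 m and z of caddy_hook in the frame of stop between -0.001 and 0.014 m and angle between caddy_grip's own z axis and vertical below 0.17 rad and contact force between caddy and stop between 6 and 14 N and value of joint plunger between 0.009 and 0.0245 m and contact force between the fingers and caddy above 2 N), for 2 s.
At the end, for the whole second after the job is handed in: Yellow caddy hooked on the bar (bar within 13 mm of mid-slot, roof at most 8 mm above the bar), within 10 deg of upright and 8 deg of square to the bar, held still in the gripper, its handle pressing the plunger with 6 to 14 N (10 to 23 mm in) (all of step 3 and angle between the x axis of caddy_grip and the x axis of rail, either way round below 0.15 rad and y of caddy_hook in the frame of stop between 0.085 and 0.115 m and linear speed of caddy below 0.01 m/s and velocity of joint plunger between -0.01 and 0.01 m/s); the arm keeps its last pose, push and grip.
It fails at once if the plunger is pushed to the bottom of its travel (value of joint plunger above 0.0285 m).
It fails at once if the green caddy is disturbed (distance of caddy_green from where it was at the start of the episode above 0.03 m or angle between caddy_green's own z axis and vertical above 0.5 rad).
It fails at once if another thing on the counter is disturbed (distance of any of oil, jar, mug, tin from where it was at the start of the episode above 0.03 m or angle between any of oil, jar, mug, tin's own z axis and vertical above 0.5 rad).
It also fails if it takes over 48 s, if anything falls off the work surface, if the arm or the gripper's body presses on something with over 40 N, if the wrist force passes 120 N, or if a joint passes its speed limit or range.

## Working session

There is one attempt and no reset: what is moved stays moved. The work goes in short steps, Python scripts to look and compute and a shell command to move; the robot and the scene stay as the last step left them, time stands still between calls to the robot, and variables do not carry over. Pictures are saved under pics/ and viewed, at most 10 in all, crops included, and the job is handed in when it is done.

```bash
ls; mkdir -p pics
cat > h.py <<'E'
import numpy as np, cv2
from plant import manip
def grab(n):
    m=manip.camera_model(n); p,d=manip.grab_frame(n); return p,d,m
def pts(d,m):
    K=np.array(m["mtx"]);T=np.array(m["world_to_cam"])
    v,u=np.mgrid[0:480,0:640]
    q=np.stack([u.ravel(),v.ravel()],1).astype(float)
    x=(q-[K[0,2],K[1,2]])/[K[0,0],K[1,1]]
    s=x.copy()
    for _ in range(10): s=x/(1+m["k1"]*(s**2).sum(1,keepdims=True))
    c=np.c_[s,np.ones(len(s))]*d.reshape(-1,1)
    w=(c-T[:3,3])@T[:3,:3]
    w=w.reshape(480,640,3); w[d==0]=np.nan
    return w
E
python3 - <<'E'
from h import *
print(manip.grip_point_offset,manip.state())
for n in("scene","side"):
    p,d,m=grab(n); w=pts(d,m)
    np.savez(f"{n}0.npz",p=p,d=d,w=w)
    cv2.imwrite(f"pics/{n}0.png",p[:,:,::-1])
    T=np.array(m["world_to_cam"]);print(n,-T[:3,:3].T@T[:3,3],(d>0).mean())
E
```

```text
pics
0.0187 {'time': 0.0, 'joint_pos': array([-1.29803030e+00,  5.33672659e-02,  1.61432752e+00, -1.82508332e-06,
        1.47598296e+00, -1.19008991e-01]), 'joint_vel': array([ 8.88479492e-04, -8.44938045e-04, -9.56787382e-04,  3.20549407e-04,
       -4.34173176e-05,  1.26666431e-03]), 'joint_efforts': array([-5.83497786e-04, -3.93681085e+01, -3.70178425e+01, -1.57609684e-04,
        6.97144977e-03, -4.54505425e-05]), 'tool_pos': array([ 0.23846647, -0.57703381,  0.23003654]), 'tool_rot': array([-1.03940085e-03,  9.80874764e-01,  1.94637127e-01, -8.09764393e-05]), 'contact_force': array([ 0.82229946, -0.55947871,  0.67440889]), 'ft_torque': array([ 0.03098296, -0.00785258,  0.02939716]), 'grasp_force': 0.0, 'gripper_width': 0.9950111850674986}
scene [1.21669703 0.44133261 0.90443883] 0.9959928385416666
side [-0.00973059  0.85088824  1.20075573] 0.9957779947916666
```

View pics/scene0.png

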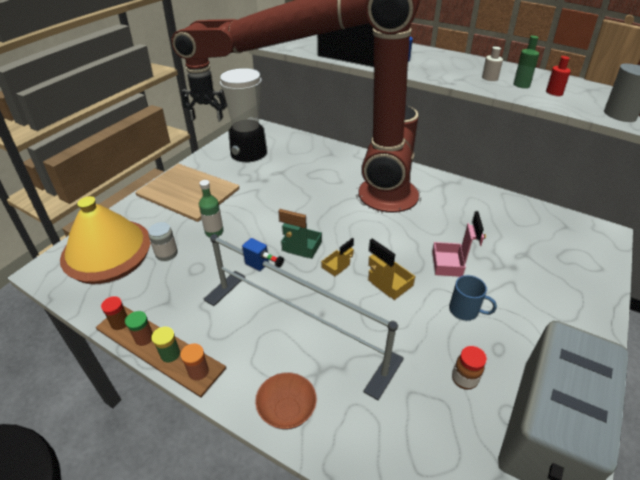

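View pics/side0.png

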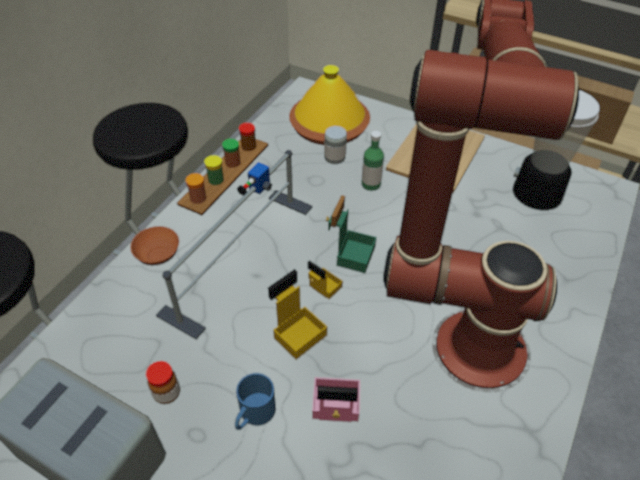

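The large yellow caddy is at scene (388,268) and side (298,315); the smaller one at scene (338,260) is a decoy. The blue stop is at scene (256,254) and side (259,178), and the bar runs from side (167,275) to (289,153). I'll measure these now.

Run:
```python
import numpy as np,cv2
S={n:np.load(n+"0.npz") for n in("scene","side")}
def reg(n,box,f):
    z=S[n];p=z["p"].astype(int);w=z["w"];x0,y0,x1,y1=box
    M=np.zeros((480,640),bool);M[y0:y1,x0:x1]=True
    hsv=cv2.cvtColor(z["p"],cv2.COLOR_RGB2HSV).astype(int)
    M&=f(hsv)&~np.isnan(w[...,0]);return w[M]
def rep(l,q):
    print(l,len(q),"med",np.median(q,0).round(4),"lo",np.percentile(q,3,0).round(3),"hi",np.percentile(q,97,0).round(3))
    c=cv2.minAreaRect(q[:,:2].astype(np.float32)*1000);print("   rect",np.round(c[0],1),np.round(c[1],1),round(c[2],1))
dark=lambda h:h[...,2]<60
yel=lambda h:(abs(h[...,0]-23)<7)&(h[...,1]>150)
blue=lambda h:(abs(h[...,0]-110)<12)&(h[...,1]>130)
for n,b in(("scene",(362,235,402,270)),("side",(264,268,303,302))):
    q=reg(n,b,dark);q=q[(q[:,2]>.11)&(q[:,2]<.19)];rep(n+" handle",q)
    t=q[q[:,2]>np.percentile(q[:,2],97)-.006];rep("  top",t)
for n,b in(("scene",(366,245,416,300)),("side",(270,285,330,358))):
    q=reg(n,b,yel);q=q[(q[:,2]>.035)&(q[:,2]<.06)];rep(n+" tray rim",q)
for n,b in(("scene",(238,235,272,272)),("side",(245,162,275,195))):
    q=reg(n,b,blue);rep(n+" stop",q);rep("  top",q[q[:,2]>q[:,2].max()-.012])
for n in S:
    w=S[n]["w"].reshape(-1,3);w=w[~np.isnan(w[:,0])]
    q=w[(w[:,2]>.178)&(w[:,2]<.195)&(w[:,0]>.5)&(w[:,0]<1)&(abs(w[:,1])<.5)]
    rep(n+" bar",q)
    l=cv2.fitLine(q[:,:2].astype(np.float32),cv2.DIST_HUBER,0,.001,.001).ravel();print(l,np.degrees(np.arctan2(l[1],l[0])))
    # obstacles
for n,nm,b in(("scene","green",(276,205,324,258)),("scene","mug",(448,275,498,322)),("scene","smallyel",(318,236,357,276)),("side","smallyel",(305,258,345,300)),("scene","pinkc",(430,210,486,278)),("scene","oil",(197,180,224,238))):
    w=S[n]["w"][b[1]:b[3],b[0]:b[2]].reshape(-1,3);rep(n+nm,w[w[:,2]>.012])
```

```text
scene handle 323 med [0.4509 0.1645 0.1581] lo [0.438 0.128 0.138] hi [0.462 0.197 0.172]
   rect [448.  162.9] [77.1 12.9] 71.1
  top 100 med [0.449  0.1639 0.1701] lo [0.435 0.127 0.166] hi [0.461 0.196 0.172]
   rect [448.  162.9] [77.1 12.9] 71.1
side handle 346 med [0.4383 0.1674 0.1603] lo [0.426 0.132 0.139] hi [0.453 0.2   0.172]
   rect [440.4 163.6] [78.6 12.7] 72.3
  top 118 med [0.4401 0.1659 0.1704] lo [0.427 0.131 0.167] hi [0.453 0.199 0.174]
   rect [440.6 163.3] [78.1 12.7] 73.8
scene tray rim 203 med [0.4297 0.1842 0.0408] lo [0.358 0.134 0.035] hi [0.443 0.232 0.057]
   rect [396.  180.3] [95.9 84.3] 71.3
side tray rim 309 med [0.4145 0.1789 0.0404] lo [0.341 0.046 0.035] hi [0.435 0.236 0.058]
   rect [381.3 140.6] [190.6  91.2] 80.6
scene stop 481 med [ 0.6643 -0.064   0.223 ] lo [ 0.638 -0.089  0.18 ] hi [ 0.669 -0.046  0.233]
   rect [652.2 -67.3] [51.7 35.4] 85.5
  top 241 med [ 0.6544 -0.0662  0.2303] lo [ 0.637 -0.09   0.224] hi [ 0.668 -0.047  0.233]
   rect [651.7 -68.9] [48.3 34.3] 86.4
side stop 353 med [ 0.6348 -0.0585  0.2256] lo [ 0.627 -0.087  0.183]
[... 678 characters left out ...]
t [506.  -86.8] [326.7 107.4] 14.3
scenemug 1371 med [0.3917 0.3905 0.0593] lo [0.343 0.351 0.017] hi [0.421 0.451 0.091]
   rect [388.6 395.6] [107.2  81.3] 58.3
scenesmallyel 530 med [0.4236 0.0407 0.0532] lo [ 0.361 -0.07   0.014] hi [0.446 0.063 0.115]
   rect [404.3  -9.9] [163.3  74.5] 70.3
sidesmallyel 630 med [0.4063 0.0465 0.0564] lo [ 0.373 -0.062  0.013] hi [0.439 0.065 0.115]
   rect [404.    4.7] [139.3  71.7] 76.3
scenepinkc 1179 med [0.2308 0.326  0.0565] lo [0.184 0.246 0.014] hi [0.344 0.367 0.171]
   rect [270.2 328.7] [193.9 127.1] 22.6
sceneoil 1311 med [ 0.478  -0.3838  0.0679] lo [ 0.271 -0.572  0.015] hi [ 0.503 -0.36   0.191]
   rect [ 463.5 -404.3] [545.   93.4] 42.6
```

```bash
python3 -m crank '[{"z":-2,"turn":-0.144},{"z":-2,"turn":-0.144},{"z":-2,"turn":-0.144},{"z":-2,"turn":-0.144},{"z":-2,"turn":-0.144}]' 100
python3 -m crank '[{"z":-2,"turn":-0.144},{"x":4},{"x":4},{"x":4},{"x":4}]'
python3 -m crank '[{"x":4.5,"y":-0.3},{"x":4.5,"y":-0.3},{"x":4.5,"y":-0.3},{"x":4.5,"y":-0.3},{"x":4.5,"y":-0.3}]'
python3 -m crank '[{"x":4.5,"y":-0.3},{"x":4.5,"y":-0.3},{"x":4.5,"y":-0.3},{"x":4.5,"y":-0.3},{"x":4.5,"y":-0.3}]'
```

```text
schema error: expected keys x, y, z, turn
schema error: expected keys x, y, z, turn
schema error: expected keys x, y, z, turn
schema error: expected keys x, y, z, turn
```

```bash
python3 -m crank '[{"x":0,"y":0,"z":-2,"turn":-0.144},{"x":0,"y":0,"z":-2,"turn":-0.144},{"x":0,"y":0,"z":-2,"turn":-0.144},{"x":0,"y":0,"z":-2,"turn":-0.144},{"x":0,"y":0,"z":-2,"turn":-0.144}]' 100
python3 -m crank '[{"x":0,"y":0,"z":-2,"turn":-0.144},{"x":4,"y":0,"z":0,"turn":0},{"x":4,"y":0,"z":0,"turn":0},{"x":4,"y":0,"z":0,"turn":0},{"x":4,"y":0,"z":0,"turn":0}]'
python3 -m crank '[{"x":4.5,"y":-0.3,"z":0,"turn":0},{"x":4.5,"y":-0.3,"z":0,"turn":0},{"x":4.5,"y":-0.3,"z":0,"turn":0},{"x":4.5,"y":-0.3,"z":0,"turn":0},{"x":4.5,"y":-0.3,"z":0,"turn":0}]'
python3 -m crank '[{"x":4.5,"y":-0.3,"z":0,"turn":0},{"x":4.5,"y":-0.3,"z":0,"turn":0},{"x":4.5,"y":-0.3,"z":0,"turn":0},{"x":4.5,"y":-0.3,"z":0,"turn":0},{"x":4.5,"y":-0.3,"z":0,"turn":0}]'
```

```text
time: 0.6
tool_pos: [0.2386, -0.5773, 0.3314]
tool_rot: [-0.001, 0.848, 0.53, 0.0]
contact_force: [-0.1, 0.0, -0.4]
gripper_width: 0.999
grasp_force: 0.0
time: 1.1
tool_pos: [0.2883, -0.4239, 0.3506]
tool_rot: [-0.0, 0.809, 0.587, 0.0]
contact_force: [0.4, -0.3, -0.1]
gripper_width: 1.004
grasp_force: 0.0
time: 1.6
tool_pos: [0.3435, -0.2051, 0.3508]
tool_rot: [-0.0, 0.809, 0.587, 0.0]
contact_force: [0.7, -0.1, 0.3]
gripper_width: 1.001
grasp_force: 0.0
time: 2.1
tool_pos: [0.3989, 0.0136, 0.351]
tool_rot: [0.0, 0.809, 0.587, 0.0]
contact_force: [0.3, 0.1, 1.0]
gripper_width: 1.001
grasp_force: 0.0
```

```bash
python3 -m crank '[{"x":4,"y":0,"z":0,"turn":0},{"x":4,"y":0,"z":0,"turn":0},{"x":4,"y":0,"z":0,"turn":0},{"x":2,"y":0,"z":0,"turn":0},{"x":0,"y":0,"z":0,"turn":0}]'
python3 - <<'E'
from h import *
p,d,m=grab("wrist");np.savez("wrist1.npz",p=p,d=d,w=pts(d,m));cv2.imwrite("pics/w1.png",p[:,:,::-1])
E
```

```text
time: 2.6
tool_pos: [0.4423, 0.1467, 0.3503]
tool_rot: [-0.001, 0.808, 0.589, -0.001]
contact_force: [-0.1, 0.5, 0.1]
gripper_width: 1.004
grasp_force: 0.0
```

View pics/w1.png

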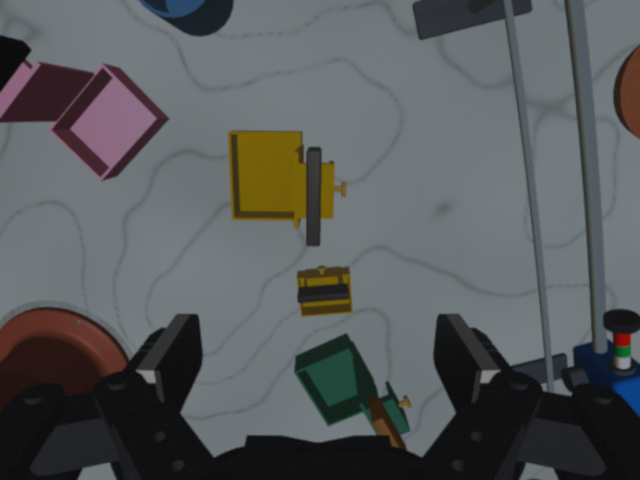

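The wrist view shows the black handle at (314,196), upright in the image so already square to the fingers. The bar runs from (575,0) to (598,350), and the plunger pad is at (622,320).

Run:
```python
import numpy as np,cv2
z=np.load("wrist1.npz");w=z["w"];h=cv2.cvtColor(z["p"],cv2.COLOR_RGB2HSV).astype(int)
def rep(l,M,box):
    x0,y0,x1,y1=box;B=np.zeros_like(M);B[y0:y1,x0:x1]=1;q=w[M&B&(~np.isnan(w[...,0]))]
    c=cv2.minAreaRect(q[:,:2].astype(np.float32)*1000)
    print(l,len(q),q.mean(0).round(4),np.percentile(q,3,0).round(3),np.percentile(q,97,0).round(3),"rect",np.round(c[0],1),np.round(c[1],1),round(c[2],1));return q
W=np.nan_to_num(w)
q=rep("handle",(W[...,2]>.163)&(W[...,2]<.18),(295,135,335,255))
print(np.degrees(np.arctan2(*cv2.fitLine(q[:,:2].astype(np.float32),cv2.DIST_HUBER,0,.001,.001).ravel()[[1,0]])))
rep("pad",(h[...,2]<70)&(W[...,2]>.18),(600,300,640,340))
q=rep("bar",(W[...,2]>.184)&(W[...,2]<.196),(560,0,612,335))
l=cv2.fitLine(q[:,:2].astype(np.float32),cv2.DIST_HUBER,0,.001,.001).ravel();print(l,np.degrees(np.arctan2(l[1],l[0])), "x at y=.1:",l[2]+(.1-l[3])*l[0]/l[1])
rep("stop",(abs(h[...,0]-110)<12)&(h[...,1]>130)&(W[...,2]>.21),(560,330,640,440))
```

```text
handle 1424 [0.4447 0.1636 0.17  ] [0.43  0.127 0.168] [0.459 0.198 0.171] rect [444.4 162. ] [78.9 11.9] 71.6
71.588905
pad 805 [0.6503 0.0039 0.2177] [ 0.64  -0.007  0.205] [0.663 0.007 0.227] rect [652.3  -4.1] [22.6 26.7] 88.3
bar 5396 [0.6568 0.1267 0.1886] [ 0.648 -0.012  0.185] [0.666 0.239 0.191] rect [657.4 109.8] [274.   13.1] 87.2
[0.04998872 0.9987498  0.6571581  0.1467205 ] 87.13466 x at y=.1: 0.65481967
stop 1080 [ 0.6361 -0.0404  0.2373] [ 0.518 -0.075  0.212] [0.659 0.137 0.415] rect [585.4  27.1] [ 33.8 260.4] 38.7
```

```bash
python3 -m crank '[{"x":1.55,"y":-0.3,"z":3,"turn":0.01},{"x":0,"y":0,"z":4.5,"turn":0},{"x":0,"y":0,"z":4.5,"turn":0},{"x":0,"y":0,"z":4,"turn":0},{"x":0,"y":0,"z":2,"turn":0}]'
python3 -m crank '[{"x":0,"y":0,"z":2,"turn":0},{"x":0,"y":0,"z":1.2,"turn":0},{"x":0,"y":0,"z":0,"turn":0}]'
python3 - <<'E'
from h import *
p,d,m=grab("wrist");cv2.imwrite("pics/w2.png",p[:,:,::-1])
E
```

```text
time: 3.15
tool_pos: [0.4418, 0.1586, 0.1667]
tool_rot: [-0.001, 0.813, 0.583, -0.003]
contact_force: [0.3, -1.1, 0.6]
gripper_width: 0.999
grasp_force: 0.0
time: 3.45
tool_pos: [0.4431, 0.1593, 0.1374]
tool_rot: [-0.001, 0.813, 0.583, -0.002]
contact_force: [-1.0, -0.6, 0.1]
gripper_width: 1.001
grasp_force: 0.0
```

View pics/w2.png

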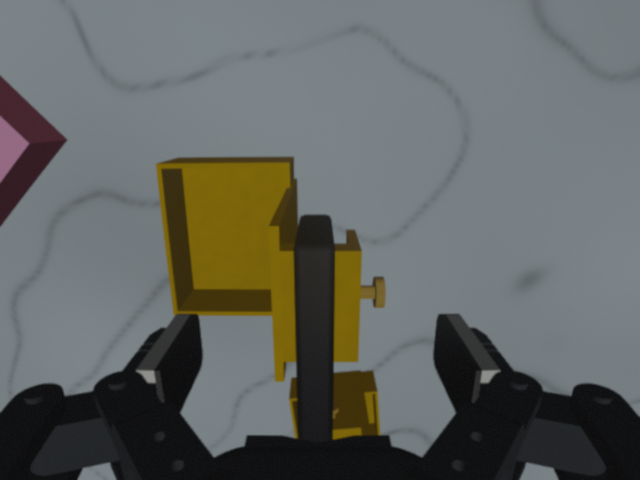

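The handle (314,330) sits centred between the fingers. I'll close the gripper.

```bash
for i in 1 2; do :; done; python3 -m crank '[{"x":0,"y":0,"z":0,"turn":0},{"x":0,"y":0,"z":0,"turn":0},{"x":0,"y":0,"z":0,"turn":0},{"x":0,"y":0,"z":0,"turn":0},{"x":0,"y":0,"z":0,"turn":0}]' 0
python3 -m crank '[{"x":0,"y":0,"z":0,"turn":0},{"x":0,"y":0,"z":0,"turn":0},{"x":0,"y":0,"z":0,"turn":0},{"x":0,"y":0,"z":0,"turn":0},{"x":0,"y":0,"z":0,"turn":0}]'
python3 -m crank '[{"x":0,"y":0,"z":-1,"turn":0},{"x":0,"y":0,"z":-2,"turn":0},{"x":0,"y":0,"z":-2,"turn":0},{"x":0,"y":0,"z":-1,"turn":0},{"x":0,"y":0,"z":0,"turn":0}]'
```

```text
time: 4.0
tool_pos: [0.4445, 0.1605, 0.1396]
tool_rot: [0.0, 0.812, 0.583, 0.0]
contact_force: [-1.0, -0.1, -0.3]
gripper_width: 0.145
grasp_force: 1.0
time: 4.5
tool_pos: [0.4447, 0.1606, 0.1398]
tool_rot: [-0.0, 0.812, 0.583, 0.0]
contact_force: [-1.2, 0.8, 5.2]
gripper_width: 0.132
grasp_force: 59.7
time: 5.0
tool_pos: [0.4452, 0.1605, 0.2005]
tool_rot: [0.001, 0.812, 0.583, 0.001]
contact_force: [1.1, -0.5, -4.2]
gripper_width: 0.133
grasp_force: 58.6
```

```bash
python3 -m crank '[{"x":0,"y":0,"z":-2,"turn":-0.09},{"x":0,"y":0,"z":-3,"turn":-0.095},{"x":0,"y":0,"z":-2,"turn":-0.09},{"x":-1,"y":2,"z":0,"turn":0},{"x":-1,"y":3,"z":0,"turn":0}]'
python3 -m crank '[{"x":-1,"y":4,"z":0,"turn":0},{"x":-0.5,"y":4,"z":0,"turn":0},{"x":0,"y":4,"z":0,"turn":0},{"x":0,"y":3,"z":0,"turn":0},{"x":0,"y":1,"z":0,"turn":0}]'
python3 -m crank '[{"x":0,"y":0,"z":0,"turn":0},{"x":0,"y":0,"z":0,"turn":0}]'
python3 - <<'E'
from h import *
for n in("wrist","scene"):
    p,d,m=grab(n);np.savez(n+"3.npz",p=p,d=d,w=pts(d,m))
    if n=="wrist": cv2.imwrite("pics/w3.png",p[:,:,::-1])
E
```

```text
time: 5.5
tool_pos: [0.4932, 0.1381, 0.2689]
tool_rot: [-0.0, 0.724, 0.69, 0.0]
contact_force: [-0.0, 0.5, -4.3]
gripper_width: 0.137
grasp_force: 59.2
time: 6.0
tool_pos: [0.6539, 0.1142, 0.266]
tool_rot: [-0.001, 0.725, 0.689, -0.001]
contact_force: [-0.5, 0.4, -4.9]
gripper_width: 0.134
grasp_force: 59.4
time: 6.2
tool_pos: [0.6513, 0.1151, 0.268]
tool_rot: [-0.001, 0.725, 0.689, -0.001]
contact_force: [0.2, -0.1, -3.3]
gripper_width: 0.128
grasp_force: 59.4
```

View pics/w3.png

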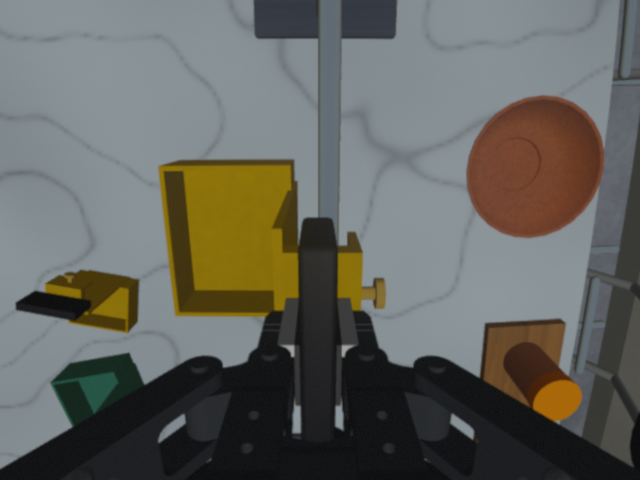

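The caddy is held with its handle at (318,300). The bar at (329,100) is parallel to it and a few mm towards +x. I'll measure the offset.

Run:
```python
import numpy as np,cv2
from plant import manip
s=manip.state();print(s["tool_pos"],s["tool_rot"])
z=np.load("wrist3.npz");w=np.nan_to_num(z["w"])
def f(l,box,lo,hi):
    x0,y0,x1,y1=box;q=w[y0:y1,x0:x1].reshape(-1,3);q=q[(q[:,2]>lo)&(q[:,2]<hi)]
    a=cv2.fitLine(q[:,:2].astype(np.float32),cv2.DIST_HUBER,0,.001,.001).ravel()
    print(l,len(q),q.mean(0).round(4),q.min(0).round(3),q.max(0).round(3),"ang",np.degrees(np.arctan2(a[1],a[0])).round(2),"x@.115",(a[2]+(.115-a[3])*a[0]/a[1]).round(4))
f("handle",(295,215,340,320),.27,.32)
f("bar",(310,45,350,200),.184,.196)
f("rim",(150,150,300,320),.13,.185)
q=w[155:320,160:300].reshape(-1,3);q=q[(q[:,2]>.13)&(q[:,2]<.185)]
A=np.c_[q[:,:2],np.ones(len(q))];
z=np.load("scene3.npz");h=cv2.cvtColor(z["p"],cv2.COLOR_RGB2HSV).astype(int);W=np.nan_to_num(z["w"])
M=(abs(h[...,0]-23)<7)&(h[...,1]>150)&(W[...,0]>.5)&(W[...,0]<.72)&(W[...,1]>0)&(W[...,1]<.25)&(W[...,2]>.1);q=W[M];print("yel scene",len(q),q.min(0).round(3),q.max(0).round(3))
```

```text
[0.65126699 0.11528385 0.26900241] [-3.49340805e-04  7.24390275e-01  6.89389936e-01 -3.52185475e-04]
handle 3827 [0.6543 0.1459 0.2946] [0.645 0.126 0.27 ] [0.661 0.156 0.3  ] ang 86.46 x@.115 0.6524
bar 3460 [0.6621 0.1901 0.189 ] [0.654 0.148 0.184] [0.67  0.229 0.192] ang 87.05 x@.115 0.6583
rim 15253 [0.5855 0.1179 0.1424] [0.554 0.067 0.13 ] [0.64  0.17  0.185] ang 79.32 x@.115 0.5807
yel scene 1228 [0.555 0.067 0.128] [0.684 0.169 0.293]
```

```bash
python3 -m crank '[{"x":0,"y":0.6,"z":0,"turn":0},{"x":0,"y":0,"z":0,"turn":0},{"x":0,"y":0,"z":1,"turn":0},{"x":0,"y":0,"z":1,"turn":0},{"x":0,"y":0,"z":0,"turn":0}]'
python3 -m crank '[{"x":0,"y":0,"z":1,"turn":0},{"x":0,"y":0,"z":1,"turn":0},{"x":0,"y":0,"z":1,"turn":0},{"x":0,"y":0,"z":0,"turn":0},{"x":0,"y":0,"z":0,"turn":0}]'
python3 - <<'E'
from h import *
p,d,m=grab("wrist");cv2.imwrite("pics/w4.png",p[:,:,::-1]);w=np.nan_to_num(pts(d,m))
def f(l,box,lo,hi):
    x0,y0,x1,y1=box;q=w[y0:y1,x0:x1].reshape(-1,3);q=q[(q[:,2]>lo)&(q[:,2]<hi)]
    a=cv2.fitLine(q[:,:2].astype(np.float32),cv2.DIST_HUBER,0,.001,.001).ravel()
    print(l,len(q),q.mean(0).round(4),q.min(0).round(3),q.max(0).round(3),"ang",np.degrees(np.arctan2(a[1],a[0])).round(2),"x@.115",(a[2]+(.115-a[3])*a[0]/a[1]).round(4))
f("handle",(295,215,340,320),.22,.27)
f("bar",(300,20,370,190),.180,.200)
E
```

```text
time: 6.8
tool_pos: [0.6569, 0.1146, 0.2459]
tool_rot: [-0.002, 0.725, 0.689, -0.002]
contact_force: [-0.1, -0.1, -5.0]
gripper_width: 0.129
grasp_force: 59.4
time: 7.3
tool_pos: [0.6582, 0.1147, 0.2186]
tool_rot: [-0.0, 0.725, 0.689, -0.0]
contact_force: [0.1, -0.4, -3.7]
gripper_width: 0.13
grasp_force: 59.4
handle 3852 [0.6611 0.1455 0.2451] [0.652 0.126 0.22 ] [0.668 0.156 0.251] ang 86.46 x@.115 0.6592
bar 4908 [0.6626 0.197  0.1891] [0.655 0.162 0.183] [0.67  0.229 0.193] ang 87.19 x@.115 0.6585
```

```bash
python3 -m crank '[{"x":0,"y":0,"z":0.4,"turn":0},{"x":0,"y":0,"z":0.4,"turn":0},{"x":0,"y":0,"z":0.2,"turn":0},{"x":0,"y":0,"z":0,"turn":0},{"x":0,"y":0,"z":0,"turn":0}]'
```

```text
time: 7.85
tool_pos: [0.6585, 0.1147, 0.21]
tool_rot: [0.0, 0.725, 0.689, 0.0]
contact_force: [-1.5, -0.6, -0.5]
gripper_width: 0.132
grasp_force: 59.9
```

```bash
python3 -m crank '[{"x":0,"y":0,"z":0.1,"turn":0},{"x":0,"y":0,"z":0,"turn":0},{"x":0,"y":0,"z":0,"turn":0},{"x":0,"y":0,"z":0,"turn":0}]'
python3 - <<'E'
from h import *
p,d,m=grab("scene");w=pts(d,m);np.savez("scene5.npz",p=p,d=d,w=w)
p2,_,_=grab("side")
c=cv2.resize(p[170:300,220:400],None,fx=2.8,fy=2.8,interpolation=2);c2=cv2.resize(p2[120:300,150:320],None,fx=1.7,fy=1.7,interpolation=2)
H=max(c.shape[0],c2.shape[0]);o=np.zeros((H,c.shape[1]+c2.shape[1],3),np.uint8);o[:c.shape[0],:c.shape[1]]=c;o[:c2.shape[0],c.shape[1]:]=c2;print(o.shape)
cv2.imwrite("pics/s5.png",o[:,:,::-1])
E
```

```text
time: 8.25
tool_pos: [0.6586, 0.1147, 0.2099]
tool_rot: [0.0, 0.725, 0.689, 0.0]
contact_force: [-4.7, -0.7, 5.7]
gripper_width: 0.128
grasp_force: 60.8
(364, 793, 3)
```

View pics/s5.png

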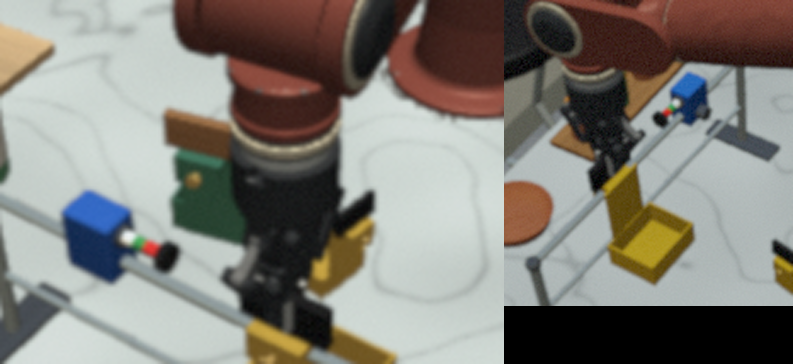

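The caddy is hooked on the bar, with its tray on the robot side. Next I'll relax the sideways force a little and slide it towards the plunger.

```bash
python3 -m crank '[{"x":0,"y":-0.15,"z":0,"turn":0},{"x":0,"y":0,"z":0,"turn":0},{"x":0,"y":0,"z":0,"turn":0}]'
python3 -m crank '[{"x":-0.5,"y":0,"z":0,"turn":0},{"x":-1,"y":0,"z":0,"turn":0},{"x":-1,"y":0,"z":0,"turn":0},{"x":-0.5,"y":0,"z":0,"turn":0},{"x":0,"y":0,"z":0,"turn":0}]'
```

```text
time: 8.65
tool_pos: [0.6584, 0.1147, 0.2099]
tool_rot: [0.002, 0.725, 0.689, 0.002]
contact_force: [1.2, -1.1, 4.2]
gripper_width: 0.131
grasp_force: 60.8
time: 9.15
tool_pos: [0.6562, 0.0855, 0.2099]
tool_rot: [0.0, 0.725, 0.689, 0.002]
contact_force: [-0.4, 1.4, 6.6]
gripper_width: 0.127
grasp_force: 61.0
```

```bash
python3 -m crank '[{"x":-0.7,"y":0,"z":0,"turn":0},{"x":-1,"y":0,"z":0,"turn":0},{"x":-1,"y":0,"z":0,"turn":0},{"x":-0.4,"y":0,"z":0,"turn":0},{"x":0,"y":0,"z":0,"turn":0}]'
python3 - <<'E'
from h import *
p,d,m=grab("scene");p2,_,_=grab("side")
c=cv2.resize(p[210:290,230:350],None,fx=4,fy=4,interpolation=2);c2=cv2.resize(p2[150:230,220:300],None,fx=4,fy=4,interpolation=2)
cv2.imwrite("pics/s6.png",np.hstack([c,c2])[:,:,::-1])
E
```

```text
time: 9.65
tool_pos: [0.6547, 0.0546, 0.2099]
tool_rot: [0.0, 0.725, 0.689, 0.002]
contact_force: [0.4, 2.3, 6.6]
gripper_width: 0.133
grasp_force: 61.0
```

View pics/s6.png

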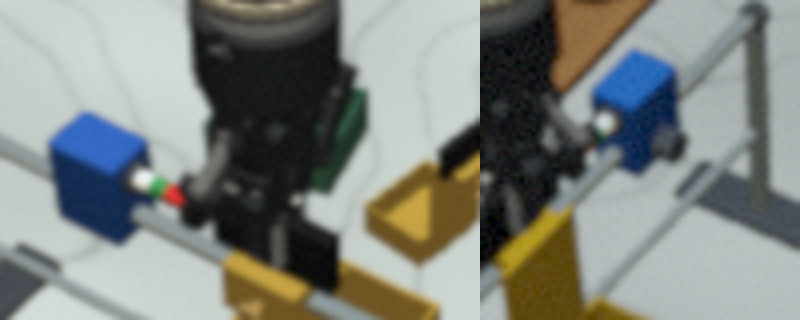

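The plunger is still free (white at the collar), and the handle end is about 1 cm short of the pad. I'll creep in.

```bash
python3 -m crank '[{"x":-0.2,"y":0,"z":0,"turn":0},{"x":-0.2,"y":0,"z":0,"turn":0},{"x":0,"y":0,"z":0,"turn":0}]'
python3 -m crank '[{"x":-0.2,"y":0,"z":0,"turn":0},{"x":-0.2,"y":0,"z":0,"turn":0},{"x":0,"y":0,"z":0,"turn":0}]'
python3 -m crank '[{"x":-0.2,"y":0,"z":0,"turn":0},{"x":-0.2,"y":0,"z":0,"turn":0},{"x":0,"y":0,"z":0,"turn":0}]'
python3 -m crank '[{"x":-0.2,"y":0,"z":0,"turn":0},{"x":-0.2,"y":0,"z":0,"turn":0},{"x":0,"y":0,"z":0,"turn":0}]'
```

```text
time: 10.05
tool_pos: [0.6545, 0.0515, 0.2099]
tool_rot: [-0.0, 0.724, 0.689, 0.002]
contact_force: [-0.5, 4.6, 6.0]
gripper_width: 0.129
grasp_force: 61.0
time: 10.35
tool_pos: [0.6543, 0.0475, 0.2099]
tool_rot: [-0.0, 0.724, 0.689, 0.002]
contact_force: [0.9, 3.5, 6.9]
gripper_width: 0.133
grasp_force: 61.0
time: 10.65
tool_pos: [0.6541, 0.0437, 0.2099]
tool_rot: [-0.0, 0.724, 0.689, 0.002]
contact_force: [-0.2, 4.9, 6.8]
gripper_width: 0.133
grasp_force: 61.0
time: 10.95
tool_pos: [0.6539, 0.0402, 0.2099]
tool_rot: [-0.001, 0.724, 0.69, 0.003]
contact_force: [1.2, 7.0, 6.5]
gripper_width: 0.131
grasp_force: 61.0
```

```bash
python3 -m crank '[{"x":-0.2,"y":0,"z":0,"turn":0},{"x":-0.2,"y":0,"z":0,"turn":0},{"x":0,"y":0,"z":0,"turn":0}]'
python3 -m crank '[{"x":-0.2,"y":0,"z":0,"turn":0},{"x":-0.2,"y":0,"z":0,"turn":0},{"x":0,"y":0,"z":0,"turn":0},{"x":0,"y":0,"z":0,"turn":0}]'
python3 - <<'E'
from h import *
p,d,m=grab("scene");p2,_,_=grab("side")
c=cv2.resize(p[220:280,235:300],None,fx=6,fy=6,interpolation=2);c2=cv2.resize(p2[150:210,230:290],None,fx=6,fy=6,interpolation=2)
cv2.imwrite("pics/s7.png",np.hstack([c,c2])[:,:,::-1])
E
```

```text
time: 11.25
tool_pos: [0.6538, 0.0368, 0.2099]
tool_rot: [-0.001, 0.724, 0.69, 0.003]
contact_force: [0.3, 8.4, 5.9]
gripper_width: 0.132
grasp_force: 61.0
time: 11.65
tool_pos: [0.6536, 0.0334, 0.2099]
tool_rot: [-0.001, 0.724, 0.69, 0.003]
contact_force: [0.7, 8.7, 6.7]
gripper_width: 0.131
grasp_force: 61.1
```

View pics/s7.png

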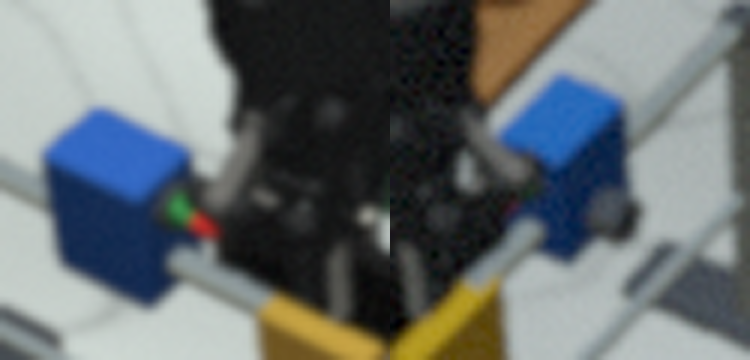

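The rod next to the collar is now green with no white left, so it's about 12 mm in. I'll push another 4–5 mm to reach 10 N.

```bash
python3 -m crank '[{"x":-0.2,"y":0,"z":0,"turn":0},{"x":-0.2,"y":0,"z":0,"turn":0},{"x":-0.1,"y":0,"z":0,"turn":0},{"x":0,"y":0,"z":0,"turn":0},{"x":0,"y":0,"z":0,"turn":0}]'
python3 -m crank '[{"x":0,"y":0,"z":0,"turn":0},{"x":0,"y":0,"z":0,"turn":0},{"x":0,"y":0,"z":0,"turn":0},{"x":0,"y":0,"z":0,"turn":0},{"x":0,"y":0,"z":0,"turn":0}]'
python3 - <<'E'
from h import *
p,d,m=grab("scene");w=pts(d,m)
h=cv2.cvtColor(p,cv2.COLOR_RGB2HSV).astype(int)
for l,lo,hi in(("green",45,85),("red",-1,8)):
    M=(h[...,0]>lo)&(h[...,0]<hi)&(h[...,1]>120)&(h[...,2]>60);M[:,:258]=0;M[:,275:]=0;M[:248]=0;M[265:]=0
    q=w[M];print(l,M.sum(),np.nanmedian(q,0).round(3) if len(q) else'')
cv2.imwrite("pics/s8.png",cv2.resize(p[210:290,230:350],None,fx=5,fy=5,interpolation=2)[:,:,::-1])
E
```

```text
time: 12.25
tool_pos: [0.6533, 0.0292, 0.21]
tool_rot: [-0.002, 0.724, 0.69, 0.004]
contact_force: [0.3, 11.9, 6.9]
gripper_width: 0.128
grasp_force: 61.1
time: 12.75
tool_pos: [0.6534, 0.0292, 0.21]
tool_rot: [-0.002, 0.724, 0.69, 0.004]
contact_force: [0.9, 12.3, 6.6]
gripper_width: 0.131
grasp_force: 61.1
green 0 
red 15 [0.701 0.015 0.272]
```

View pics/s8.png

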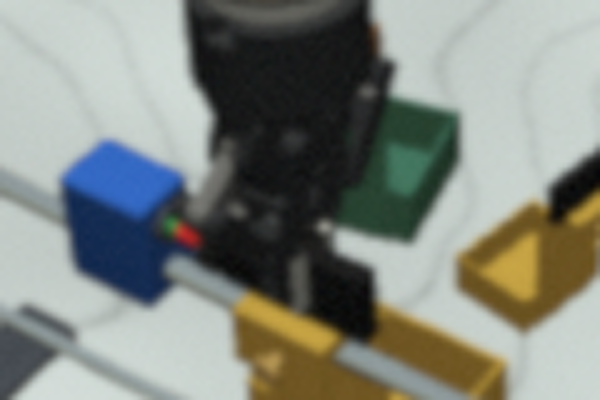

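A narrower green band still shows at the collar, about half of it, so roughly 16–17 mm in. The force agrees at about 12 N including some 2 N of sliding friction. I'll hold here for 2.5 s.

```bash
Z='' ; python3 -m crank '[{"x":0,"y":0,"z":0,"turn":0},{"x":0,"y":0,"z":0,"turn":0},{"x":0,"y":0,"z":0,"turn":0},{"x":0,"y":0,"z":0,"turn":0},{"x":0,"y":0,"z":0,"turn":0}]'
python3 -m crank '[{"x":0,"y":0,"z":0,"turn":0},{"x":0,"y":0,"z":0,"turn":0},{"x":0,"y":0,"z":0,"turn":0},{"x":0,"y":0,"z":0,"turn":0},{"x":0,"y":0,"z":0,"turn":0}]' >/dev/null
python3 -m crank '[{"x":0,"y":0,"z":0,"turn":0},{"x":0,"y":0,"z":0,"turn":0},{"x":0,"y":0,"z":0,"turn":0},{"x":0,"y":0,"z":0,"turn":0},{"x":0,"y":0,"z":0,"turn":0}]' >/dev/null
python3 -m crank '[{"x":0,"y":0,"z":0,"turn":0},{"x":0,"y":0,"z":0,"turn":0},{"x":0,"y":0,"z":0,"turn":0},{"x":0,"y":0,"z":0,"turn":0},{"x":0,"y":0,"z":0,"turn":0}]' >/dev/null
python3 -m crank '[{"x":0,"y":0,"z":0,"turn":0},{"x":0,"y":0,"z":0,"turn":0},{"x":0,"y":0,"z":0,"turn":0},{"x":0,"y":0,"z":0,"turn":0},{"x":0,"y":0,"z":0,"turn":0}]'
python3 -c "
from plant import manip
print(manip.job_done())"
```

```text
time: 13.3
tool_pos: [0.6534, 0.0292, 0.21]
tool_rot: [-0.002, 0.724, 0.69, 0.004]
contact_force: [-0.0, 12.4, 6.5]
gripper_width: 0.132
grasp_force: 61.1
time: 15.3
tool_pos: [0.6534, 0.0292, 0.21]
tool_rot: [-0.002, 0.724, 0.69, 0.004]
contact_force: [0.7, 12.5, 6.8]
gripper_width: 0.13
grasp_force: 61.1
the job is handed in; nothing more can be done
None
```

The yellow caddy is hooked on the bar with its tray towards the robot, still gripped and holding the plunger in its green band at an estimated 10 N (12.5 N measured at the wrist, less about 2 N of sliding friction); I held it there for over 2.5 s and handed the job in at 15.3 s, but got no verdict back.

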